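# Put the sharpening stones away in their rack and lock them in

### The arm

A 6-joint arm with a two-finger parallel gripper is mounted at the origin on the work surface. World frame = base frame: x ahead of the robot, y to its left, z up, the work surface at z = 0. Lengths are in m, angles in rad, forces in N, time in s.
With the tool pointing down it reaches from about 0.2 to 0.875 m from the base axis. Payload 3.4 kg.
Tool frame: the origin (TCP) lies between the finger pads; the fingertips stand 25 mm ahead of it and the grasp point (between the pads) lies 6 mm ahead of it (r.nose_length is the z of the fingertips in the tool frame, in m); z points along the fingers, x is the direction in which the jaws open and shut, and the axes are right-handed (so a half turn about z gives the same grasp; the last joint's range is limited). The gripper opens to 94 mm and grips with 3 to 60 N. Pads are 16 mm wide; open, the fingers measure 119 mm over their backs; the gripper's body (75 mm by 177 mm) begins 78 mm behind the grasp point.
Start: joints at [1.197, 0.276, 1.505, -0, 1.361, -0.121], TCP at [0.144, 0.557, 0.23] pointing down, gripper open.
Joint ranges: [-2.89, 2.89], [-0.75, 2.08], [0.22, 2.7], [-1.18, 4.32], [0.11, 2.71], [-2.7, 2.7]. Speed limits (rad/s): [2.57, 2.57, 3.14, 3.14, 3.14, 3.14].

### API

Orientations are given as a unit quaternion [w, x, y, z].
In Python, from plant import r, gripper_to, inverse_kinematics, vision, models, telemetry gives the robot as it stands. Calls block until the motion is done:
- r.move_to(position, orientation): joint-space move of the TCP to a pose.
- r.move_l(position, rot=None, vel=0.15, guard=None): straight line of the TCP; rot=None keeps the orientation; vel is the mean speed in m/s. With guard (N) it stops when the force on the tool has changed by that much, and returns True; else False.
- r.movej(angles): joint-space move.
- gripper_to(opening, f_grip=None): finger opening in m; f_grip is the grip in N (None keeps the last); returns when the fingers have stopped.
- r.hold(seconds).
- inverse_kinematics(position, orientation): joint angles nearest the present ones, or None.
- vision.snapshot(name): name is "side" or "top" or "wrist"; returns the picture (420x560x3 uint8, red, green, blue); there is no depth.
- vision.get_calibration(name): a dict with "fx", "fy", "cx", "cy" (pixels), "position" and "orientation" of the camera in the world. Camera axes: x right, y down, z forward; pixel columns grow to the right and rows downward; lengths in m; the calibration is good to about 2 mm. A picture is of the moment at which its call begins: read the wrist's pose just before it. get_calibration takes no time and is no camera call; for the wrist camera it gives the pose at the moment of the call.
A pose or a line that the arm cannot do raises r.PlanningError and nothing moves.
- r.sign_off(): hands the job in, once; it reports no verdict.
Trained networks look in the newest picture that a camera, given by its name, has taken for a name from the list of things; names that differ only in an ending like _2 or _b are one class to them, and where a whole thing is asked for, a point or a joint stands for the part that bears it (a point fixed in the world has none). Each returns a list of dicts, best first, with "score" (0 to 1); they miss things now and then, are a little off and sometimes report something else, mostly with a low value. They report only what shows in the picture. A call takes as long as a camera call. They do not tell look-alikes from the thing itself.
- models.boxes_of(thing, camera): "at" ([x, y, z] in m, in world coordinates, good to about 4 mm: the middle of the surface that is visible of it).
- models.regions_of(thing, camera): "pixels" (420x560 bool, what is visible of it).
- models.mark_of(thing, camera): "at" ([x, y, z] in m, in world coordinates, good to about 4 mm: a listed point, or the origin of a listed thing).
Readings, each from a call of its own:
- telemetry.current_t(): time.
- telemetry.current_joints(): joint angles.
- telemetry.current_dq(): joint speeds.
- telemetry.current_joint_efforts(): joint torques, N m.
- telemetry.current_ee_pos(): TCP position.
- telemetry.current_tool_rot(): TCP orientation.
- telemetry.current_wrist_force(): force on the tool from outside, world axes, zero at the start.
- telemetry.current_torque(): the same for the moment, N m.
- telemetry.current_opening(): finger opening in m.
Only numpy, scipy, OpenCV 4.12 (cv2) and the standard library are available. Lean on these libraries where they do the work, as an engineer would, in place of code of your own. Each camera call takes 0.05 s, during which the arm holds its last target.

### The job

Put the sharpening stones away: stand every stone from the bench on its long edge in a free groove of the rack, down on the groove's floor. Then lock them in: with the keeper swung clear, push the retaining rod through the holes of both cheeks until its collar sits against the keeper cheek, and swing the keeper back down to its stop, across the rod's neck outside the collar. Leave the stone that is already in the rack in its groove, and the other things on the bench where they are.

Things in the scene. Friction and masses are not known exactly. Their poses are not given: they have to be found in the camera images.
- rack: Wooden rack for sharpening stones, fixed; origin mid-underside, on the bench; z up. Base 146 (x) x 268 (y) mm. Four grooves along its x, 21 mm wide, 134 mm long, bevelled mouths, at y = -66, -22, +22, +66 mm; floors 8 mm, ridges 30 mm, end lips 21 mm above the bench. Two cheeks 14 mm thick, outer faces at y = +134 mm (keeper cheek) and -134 mm (far cheek), 110 mm wide in x, 104 mm high.
- hole_near (a point): Centre of the round 20 mm hole of the keeper cheek, at its outer face (rack x 0, y +134, z 84 mm): the rod goes in here, towards the rack's -y. Axes as the rack.
- hole_far (a point): Centre of the like hole of the far cheek, at its outer face (rack x 0, y -134, z 84 mm). Axes as the rack.
- keeper (a joint): Keeper: spring-steel strip 104 x 14 x 3 mm on a pivot screw on the keeper cheek's outside, turning about the rack's +y; stiff (0.07 N m), stays where left. 0 rad: closed on its stop, reaching from the screw to the rack's -x (rising 0.09 rad) just above the hole, barring the collar. Growing, the tip goes up and over to +x, to 2.7; clear from about 1.9. Faces 11 and 14 mm off the cheek.
- keeper_pivot (a point): The keeper's pivot axis (rack x 40, y +146, z 92 mm), parallel to the rack's y. Axes as the rack.
- keeper_knob (a point): Middle of the keeper's knob: a round black peg, 12 mm across, 30 mm long, standing out of the strip's tip along the rack's +y; 90 mm from the pivot axis, 30 mm off the cheek's outer face. It moves on a circle round the pivot and can turn between the fingers.
- stone_a_mid (a point): Centre of a sharpening stone standing on its long narrow edge on the bench: 120 (its x) x 18 (its y) x 60 mm (its z, up), grey, about 0.3 kg. Two or three of stones a, b, c are there.
- stone_b_mid (a point): Centre of a sharpening stone standing on its long narrow edge on the bench: 120 (its x) x 18 (its y) x 60 mm (its z, up), grey, about 0.3 kg. Two or three of stones a, b, c are there.
- stone_c_mid (a point): Centre of a sharpening stone standing on its long narrow edge on the bench: 120 (its x) x 18 (its y) x 60 mm (its z, up), grey, about 0.3 kg. Two or three of stones a, b, c are there.
- kept_1_mid (a point): Centre of a like stone already in the groove at rack y = -66 mm. Just one of kept_1 to kept_4 is there.
- kept_2_mid (a point): Centre of a like stone already in the groove at rack y = -22 mm. Just one of kept_1 to kept_4 is there.
- kept_3_mid (a point): Centre of a like stone already in the groove at rack y = 22 mm. Just one of kept_1 to kept_4 is there.
- kept_4_mid (a point): Centre of a like stone already in the groove at rack y = 66 mm. Just one of kept_1 to kept_4 is there.
- rod_grip (a point): Middle of the grip of the retaining rod, about 0.1 kg, lying on the bench. Its y axis is the rod's axis, tip to grip. From the grip's end: wooden grip 22 mm across, 44 long; neck 14 across, 18 long; square collar 30 wide, 8 thick; aluminium shank 14 across, 276 long. It slopes about 2 degrees: the grip's axis is some 17 mm up, the tip's 7. It balances near the collar.
- rod_collar (a point): The rod's axis at the shank side of its collar (the face that seats on the keeper cheek), 48 mm from rod_grip. Axes as rod_grip.
- rod_tip (a point): The rod's tip, 276 mm from rod_collar along the rod's -y; the last 14 mm taper to 7 mm across. Axes as rod_grip.
- jar_shot: Bystander, to be left alone: the closed glass jar of steel shot, 96 mm across, 131 mm high.
- jar_paste: Bystander, to be left alone: the closed glass jar of white paste, 90 mm across, 116 mm high.
- jar_lid: Bystander, to be left alone: a loose glass jar lid, 76 mm across, 22 mm high.
- screwdriver: Bystander, to be left alone: a screwdriver lying on the bench.
- chisel: Bystander, to be left alone: a wood-handled chisel, 240 mm long, clamped in a small honing guide.
- strop: Bystander, to be left alone: a leather-faced strop block, 200 x 55 x 21 mm.
- wedge: Bystander, to be left alone: a dark wooden block, 70 x 40 x 22 mm.
There are look-alikes about, which are no part of the job. Leave any orange look-alike of the part that bears stone_c_mid alone.

How it is judged:
On the way, in this order (a step that is already met when the one before it is completed fails the run):
1. every stone stands on edge on the floor of a groove (x of stone_a_mid in the frame of rack between -0.02 and 0.02 m and y of stone_a_mid in the frame of rack between -0.08 and 0.08 m and z of stone_a_mid in the frame of rack between 0.032 and 0.044 m and angle between each of stone_a_mid, stone_b_mid, stone_c_mid, kept_1_mid, kept_2_mid, kept_3_mid, kept_4_mid's own z axis and vertical below 0.3 rad and x of stone_b_mid in the frame of rack between -0.02 and 0.02 m and y of stone_b_mid in the frame of rack between -0.08 and 0.08 m and z of stone_b_mid in the frame of rack between 0.032 and 0.044 m and x of stone_c_mid in the frame of rack between -0.02 and 0.02 m and y of stone_c_mid in the frame of rack between -0.08 and 0.08 m and z of stone_c_mid in the frame of rack between 0.032 and 0.044 m and x of kept_1_mid in the frame of rack between -0.02 and 0.02 m and y of kept_1_mid in the frame of rack between -0.08 and 0.08 m and z of kept_1_mid in the frame of rack between 0.032 and 0.044 m and x of kept_2_mid in the frame of rack between -0.02 and 0.02 m and y of kept_2_mid in the frame of rack between -0.08 and 0.08 m and z of kept_2_mid in the frame of rack between 0.032 and 0.044 m and x of kept_3_mid in the frame of rack between -0.02 and 0.02 m and y of kept_3_mid in the frame of rack between -0.08 and 0.08 m and z of kept_3_mid in the frame of rack between 0.032 and 0.044 m and x of kept_4_mid in the frame of rack between -0.02 and 0.02 m and y of kept_4_mid in the frame of rack between -0.08 and 0.08 m and z of kept_4_mid in the frame of rack between 0.032 and 0.044 m), for 0.2 s.
2. the rod is through both cheek holes, its collar on the keeper cheek, while the stones stand in their grooves (all of step 1 and x of rod_tip in the frame of rack between -0.006 and 0.006 m and z of rod_tip in the frame of rack between 0.078 and 0.09 m and x of rod_collar in the frame of rack between -0.006 and 0.006 m and z of rod_collar in the frame of rack between 0.078 and 0.09 m and y of rod_collar in the frame of rack below 0.1375 m and y of rod_tip in the frame of rack below -0.138 m), for 0.2 s.
At the end, for the whole second after the job is handed in: Every stone upright (0.3 rad) in a groove, centre within 20 mm of mid-groove and 38 +- 6 mm above the bench; rod through both holes, both ends within 6 mm of their axis, collar within 3.5 mm of the keeper cheek; keeper below 0.1 rad; all at rest (all of step 2 and value of joint keeper below 0.1 rad and linear speed of each of stone_a, stone_b, stone_c, kept_1, kept_2, kept_3, kept_4, rod below 0.02 m/s); the robot touches nothing.
It fails at once if a bystander (jar, jar lid, screwdriver, chisel, strop or wooden block) is moved more than 40 mm (distance of any of jar_shot, jar_paste, jar_lid, screwdriver, chisel, strop, wedge from where it was at the start of the episode above 0.04 m).
It fails at once if the stone already in the rack is lifted out of its groove (z of any of kept_1_mid, kept_2_mid, kept_3_mid, kept_4_mid in the frame of rack above 0.06 m).
Of kept_1, kept_2, kept_3, kept_4 only 1 to 1 are there at a start; the rules pass over those that are not, and their reading is None.
Of stone_a, stone_b, stone_c only 2 to 3 are there at a start; the rules pass over those that are not, and their reading is None.
At some moment in a run one of rod may be knocked a few centimetres aside while the robot is not near it.
It also fails if it takes over 210 s, if anything falls off the work surface, if the arm or the gripper's body presses on something with over 40 N, if the wrist force passes 120 N, or if a joint passes its speed limit or range.

## Working session

There is one attempt and no reset: what is moved stays moved. The work goes in short steps, each a Python script; the robot and the scene stay as the last script left them, time stands still between calls to the robot, and variables do not carry over. Pictures are saved under pics/ and viewed, and the job is handed in when it is done.

```bash
ls; mkdir -p pics
python3 - <<'E'
from plant import r, vision, models, telemetry
import cv2
for c in ["top","side","wrist"]:
    im=vision.snapshot(c); cv2.imwrite(f"pics/{c}0.png",im[:,:,::-1])
    k=vision.get_calibration(c); print(c,k)
for c in ["top","side"]:
  for n in ["rack","hole_near","hole_far","keeper_pivot","keeper_knob","stone_a_mid","kept_1_mid","rod_grip","rod_collar","rod_tip","jar_shot","jar_paste","jar_lid","screwdriver","chisel","strop","wedge"]:
    try: print(c,n,[( [round(float(v),3) for v in d["at"]],round(float(d["score"]),2)) for d in models.mark_of(n,c)])
    except Exception as e: print(n,e)
print(telemetry.current_t())
E
```

```text
pics
top {'fx': 432.46978179442596, 'fy': 432.46978179442596, 'cx': 274.8743863568389, 'cy': 208.01268867021966, 'position': array([ 0.3950538 , -0.01479329,  1.39752817]), 'orientation': array([-0.03765331,  0.71303936, -0.69907961,  0.03801054])}
side {'fx': 413.109204998317, 'fy': 413.109204998317, 'cx': 283.4573951056686, 'cy': 195.96343937009192, 'position': array([ 0.1952324 , -0.88748999,  0.72804223]), 'orientation': array([-0.46130278,  0.86701898, -0.17089299,  0.07920491])}
wrist {'fx': 292.91650494789536, 'fy': 292.91650494789536, 'cx': 276.1972715243929, 'cy': 209.38741777981667, 'position': array([0.0787741 , 0.57322119, 0.38426806]), 'orientation': array([0.09300657, 0.78464651, 0.6087919 , 0.07107776])}
top rack [([0.515, -0.154, 0.003], 0.59)]
top hole_near [([0.513, -0.013, 0.082], 0.94)]
top hole_far [([0.516, -0.29, 0.083], 0.79), ([0.52, -0.215, 0.041], 0.52), ([0.521, 0.381, 0.029], 0.39)]
top keeper_pivot [([0.555, -0.006, 0.096], 0.67)]
top keeper_knob [([0.458, 0.011, 0.102], 0.63)]
top stone_a_mid [([0.467, 0.178, 0.032], 0.72), ([0.515, -0.152, 0.004], 0.19
[... 1226 characters left out ...]
]
side rod_collar [([0.677, 0.046, 0.016], 0.58), ([0.682, 0.378, 0.001], 0.56)]
side rod_tip [([0.742, -0.223, 0.004], 0.94)]
side jar_shot [([0.669, -0.413, 0.004], 0.95)]
side jar_paste [([0.611, 0.495, 0.002], 0.74), ([0.481, -0.516, 0.004], 0.54), ([0.296, 0.427, 0.004], 0.45)]
side jar_lid [([0.733, 0.278, -0.002], 0.63)]
side screwdriver [([0.349, -0.423, -0.0], 0.72), ([0.665, 0.091, 0.014], 0.71), ([0.481, -0.517, 0.003], 0.26)]
side chisel [([0.482, -0.519, 0.003], 0.79), ([0.464, 0.015, 0.096], 0.18)]
side strop [([0.297, 0.429, -0.002], 0.97), ([0.523, 0.38, 0.03], 0.49), ([0.736, 0.281, -0.003], 0.2)]
side wedge [([0.674, 0.047, 0.015], 0.63), ([0.682, 0.379, 0.001], 0.53)]
1.85
```

View pics/top0.png

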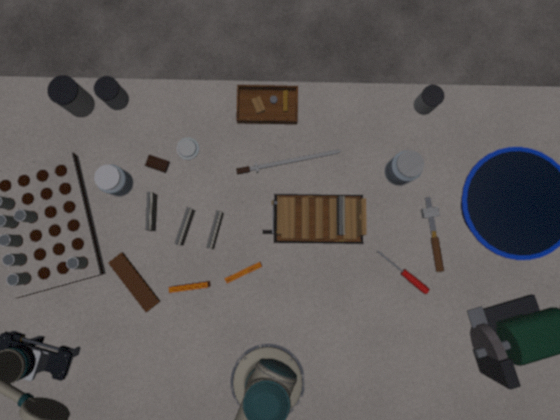

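View pics/side0.png

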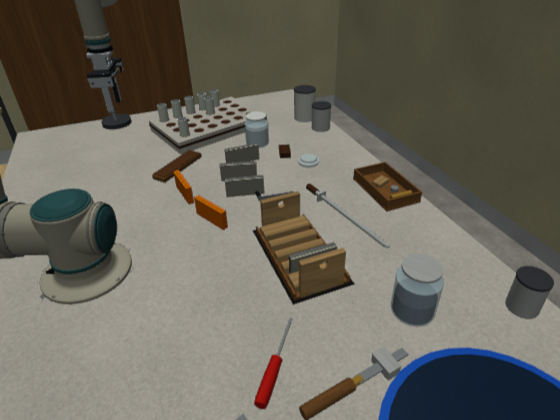

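View pics/wrist0.png

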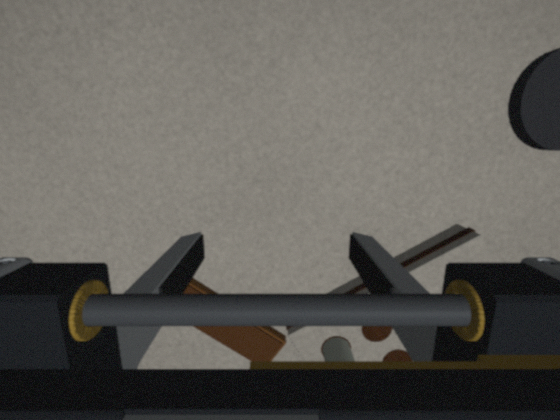

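```bash
cat > h.py <<'E'
import numpy as np, cv2
from scipy.spatial.transform import Rotation as R
from scipy.optimize import minimize
from plant import r, gripper_to, inverse_kinematics, vision, models, telemetry
def q2R(q): return R.from_quat([q[1],q[2],q[3],q[0]]).as_matrix()
def R2q(M):
    q=R.from_matrix(M).as_quat(); return [q[3],q[0],q[1],q[2]]
def down(phi,tilt=0.0):
    """tool down, tool x at world yaw phi; tilt: rotate about jaw axis"""
    c,s=np.cos(phi),np.sin(phi)
    M=np.array([[c,s,0],[s,-c,0],[0,0,-1.]])
    return M@R.from_euler('x',tilt).as_matrix()
def tooldown(phi,tilt=0.0):
    """pick phi or phi+pi nearest present tool x"""
    X=q2R(telemetry.current_tool_rot())[:,0]
    if np.cos(phi)*X[0]+np.sin(phi)*X[1]<0: phi+=np.pi
    return down(phi,tilt)
def proj(P,k):
    P=np.atleast_2d(P); C=(P-k["position"])@q2R(k["orientation"])
    return np.c_[k["fx"]*C[:,0]/C[:,2]+k["cx"],k["fy"]*C[:,1]/C[:,2]+k["cy"]]
def ray(uv,k,z):
    d=q2R(k["orientation"])@np.array([(uv[0]-k["cx"])/k["fx"],(uv[1]-k["cy"])/k["fy"],1])
    t=(z-k["position"][2])/d[2]; return k["position"]+t*d
def snap(c,name=None):
    k=vision.get_calibration(c); im=vision.snapshot(c)
    if name: cv2.imwrite(f"pics/{name}.png",im[:,:,::-1])
    return k,im
def box(x,y,yaw,dims,z0=0.0):
    L,W,H=dims; c,s=np.cos(yaw),np.sin(yaw); out=[]
    for a in(-.5,.5):
        for b in(-.5,.5):
            for h in(0,1): out.append([x+c*a*L-s*b*W,y+s*a*L+c*b*W,z0+h*H])
    return np.array(out)
def fitbox(mask,k,p0,dims=(.12,.018,.06),z0=0.):
    ups=4
    M=cv2.resize(mask.astype(np.uint8),None,fx=ups,fy=ups,interpolation=cv2.INTER_NEAREST)
    def cost(p):
        h=cv2.convexHull(((proj(box(*p,dims,z0),k)+.5)*ups).astype(np.float32)).astype(np.int32)
        I=np.zeros_like(M); cv2.fillConvexPoly(I,h,1)
        return 1-(I&M).sum()/max(1,(I|M).sum())
    best=None
    for dy in (-.25,0,.25):
        s=minimize(cost,[p0[0],p0[1],p0[2]+dy],method='Nelder-Mead',options=dict(initial_simplex=np.array([[p0[0],p0[1],p0[2]+dy]]*4)+np.array([[0,0,0],[.01,0,0],[0,.01,0],[0,0,.15]]),maxiter=120))
        if best is None or s.fun<best.fun: best=s
    return best.x,best.fun
def marks(n,c): return [(np.round(d["at"],4).tolist(),round(float(d["score"]),2)) for d in models.mark_of(n,c)]
def st():
    print("t",round(telemetry.current_t(),2),"p",np.round(telemetry.current_ee_pos(),4),"op",round(telemetry.current_opening(),4),"F",np.round(telemetry.current_wrist_force(),1))
E
python3 - <<'E'
from h import *
k=vision.get_calibration("wrist"); Rt=q2R(telemetry.current_tool_rot())
print(Rt.T@(k["position"]-telemetry.current_ee_pos()), Rt.T@q2R(k["orientation"]), Rt)
for c in ["top","side"]:
    k,im=snap(c)
    for d in models.regions_of("stone_a_mid",c):
        m=d["pixels"]; v,u=np.nonzero(m); P=ray((u.mean(),v.mean()),k,.04)
        x,f=fitbox(m,k,[P[0],P[1],0]) 
        print(c,round(d["score"],2),m.sum(),(u.mean().round(),v.mean().round()),P.round(3),x.round(4),round(f,2))
st()
E
```

```text
[-1.35538117e-04 -6.71150028e-02 -1.54447341e-01] [[ 9.99998759e-01  1.57555788e-03  1.93427482e-05]
 [-1.53683423e-03  9.72565162e-01  2.32625544e-01]
 [ 3.47702926e-04 -2.32625285e-01  9.72566376e-01]] [[ 2.50130998e-01  9.68212002e-01  5.37974984e-05]
 [ 9.68212000e-01 -2.50131001e-01  6.54533219e-05]
 [ 7.68291140e-05  3.57154788e-05 -9.99999996e-01]]
top 0.76 315 (np.float64(214.0), np.float64(230.0)) [0.467 0.175 0.04 ] [ 0.4669  0.1756 -0.2543] 0.1
side 0.83 716 (np.float64(244.0), np.float64(185.0)) [0.466 0.163 0.04 ] [ 0.4712  0.1769 -0.2243] 0.06
t 2.05 p [0.1438 0.5568 0.2305] op 0.0944 F [ 0.2 -0.  -0.1]
```

Run:
```python
from h import *
r.move_to([0.50,0.275,0.34],R2q(down(np.pi/2-.1)))
st()
k,im=snap("wrist","w1")
for n in ["stone_a_mid","kept_1_mid"]:
    for d in models.regions_of(n,"wrist"):
        m=d["pixels"]; v,u=np.nonzero(m); P=ray((u.mean(),v.mean()),k,.04)
        x,f=fitbox(m,k,[P[0],P[1],0]) 
        print(n,round(d["score"],2),m.sum(),(u.mean().round(),v.mean().round()),P.round(3),x.round(4),round(f,2))
    print(marks(n,"wrist"))
st()
```

```text
t 3.76 p [0.4994 0.2757 0.3397] op 0.0941 F [ 0.3 -0.7  0.2]
stone_a_mid 0.85 1493 (np.float64(211.0), np.float64(170.0)) [0.468 0.177 0.04 ] [ 0.469  0.176 -0.241] 0.04
stone_a_mid 0.48 144 (np.float64(291.0), np.float64(291.0)) [0.686 0.282 0.04 ] [0.7009 0.2882 0.3692] 0.9
stone_a_mid 0.32 5086 (np.float64(370.0), np.float64(44.0)) [0.315 0.426 0.04 ] [0.3105 0.4328 0.7031] 0.43
[([0.4712, 0.1737, 0.0328], 0.75), ([0.519, -0.1532, 0.0014], 0.63)]
kept_1_mid 0.73 1415 (np.float64(211.0), np.float64(169.0)) [0.467 0.177 0.04 ] [ 0.4689  0.1761 -0.2485] 0.09
kept_1_mid 0.36 862 (np.float64(77.0), np.float64(207.0)) [ 0.505 -0.044  0.04 ] [ 0.5188 -0.0455 -0.1853] 0.68
[]
t 4.01 p [0.4995 0.2757 0.3398] op 0.0938 F [0.2 0.5 0.2]
```

View pics/w1.png

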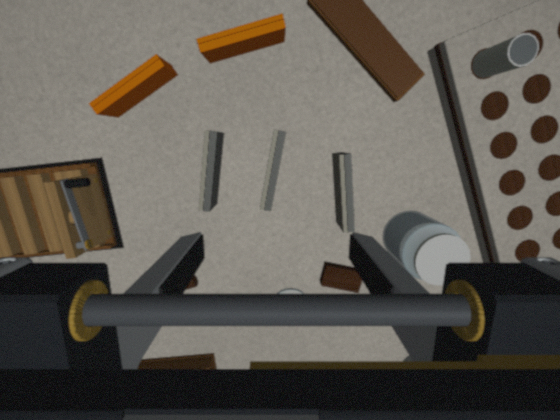

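Run:
```python
from h import *
for c in ["wrist","top","side"]:
  k,im=snap(c)
  for n in ["stone_b_mid","stone_c_mid","stone_b","kept_3_mid"]:
   try:
    for d in models.regions_of(n,c):
        m=d["pixels"]; v,u=np.nonzero(m); P=ray((u.mean(),v.mean()),k,.04)
        x,f=fitbox(m,k,[P[0],P[1],0]) 
        print(c,n,round(d["score"],2),m.sum(),(u.mean().round(),v.mean().round()),P.round(3),x.round(4),round(f,2))
   except Exception as e: print(n,e)
k,im=snap("wrist")
cv2.imwrite("pics/w1z.png",cv2.resize(im[110:250,180:380,::-1],None,fx=4,fy=4,interpolation=cv2.INTER_CUBIC))
st()
```

```text
wrist stone_b_mid 0.76 1050 (np.float64(272.0), np.float64(171.0)) [0.479 0.271 0.04 ] [ 0.4781  0.2717 -0.2812] 0.07
wrist stone_c_mid 0.77 2497 (np.float64(243.0), np.float64(39.0)) [0.292 0.249 0.04 ] [ 0.2906  0.2482 -1.4146] 0.03
wrist stone_c_mid 0.71 2426 (np.float64(134.0), np.float64(87.0)) [0.34  0.084 0.04 ] [ 0.3386  0.0818 -1.1045] 0.05
wrist stone_c_mid 0.68 1517 (np.float64(343.0), np.float64(191.0)) [0.521 0.379 0.04 ] [0.5229 0.3804 0.0074] 0.04
wrist stone_c_mid 0.5 837 (np.float64(77.0), np.float64(206.0)) [ 0.504 -0.043  0.04 ] [ 0.52   -0.0463 -0.2067] 0.69
stone_b it knows: chisel, hole_far, hole_near, jar_lid, jar_paste, jar_shot, keeper, keeper_knob, keeper_pivot, kept_1_mid, kept_2_mid, kept_3_mid, kept_4_mid, rack, rod_collar, rod_grip, rod_tip, screwdriver
top stone_b_mid 0.77 355 (np.float64(184.0), np.float64(227.0)) [0.476 0.27  0.04 ] [ 0.4769  0.2717 -0.2656] 0.1
top stone_c_mid 0.6 200 (np.float64(192.0), np.float64(287.0)) [0.291 0.239 0.04 ] [ 0.2909  0.2415 -1.4106] 0.33
top stone_c_mid 0.6 231 (np.float64(242.0), np.float64(272.0)) [0.338 0.083 0.
[... 854 characters left out ...]
64(211.0), np.float64(212.0)) [0.339 0.066 0.04 ] [ 0.34    0.0818 -1.1281] 0.08
side stone_c_mid 0.66 915 (np.float64(270.0), np.float64(375.0)) [ 0.321 -0.468  0.04 ] [ 0.3261 -0.4556  0.9055] 0.36
side stone_c_mid 0.6 317 (np.float64(184.0), np.float64(187.0)) [0.292 0.226 0.04 ] [ 0.2931  0.2476 -1.4424] 0.12
stone_b it knows: chisel, hole_far, hole_near, jar_lid, jar_paste, jar_shot, keeper, keeper_knob, keeper_pivot, kept_1_mid, kept_2_mid, kept_3_mid, kept_4_mid, rack, rod_collar, rod_grip, rod_tip, screwdriver
side kept_3_mid 0.75 5782 (np.float64(297.0), np.float64(248.0)) [ 0.502 -0.171  0.04 ] [ 0.4963 -0.1239 -0.1357] 0.82
t 4.66 p [0.5   0.275 0.34 ] op 0.0944 F [-0.1  0.2 -0.1]
```

View pics/w1z.png

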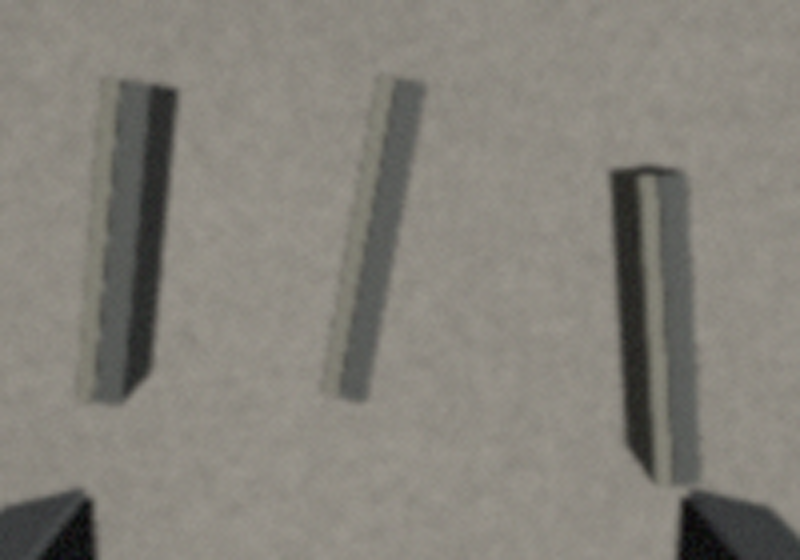

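Three grey stones stand at wrist pixels about (212,170), (273,170) and (345,192), and the box fits are good. Next is the rack pose from above.

```bash
cat >> h.py <<'E'
RP={"rack":(0,0,0),"hole_near":(0,.134,.084),"hole_far":(0,-.134,.084),"keeper_pivot":(.04,.146,.092),"kept_1_mid":(0,-.066,.038)}
def rackfit(obs):
    A=np.array([RP[n][:2] for n,_ in obs]); B=np.array([o[:2] for _,o in obs])
    from scipy.optimize import least_squares
    f=lambda p:(((A@np.array([[np.cos(p[2]),np.sin(p[2])],[-np.sin(p[2]),np.cos(p[2])]]))+p[:2]-B)/.003).ravel()
    s=least_squares(f,[.515,-.152,0],loss='soft_l1'); return s.x,(f(s.x)*3).reshape(-1,2).round(1)
E
python3 - <<'E'
from h import *
obs=[]
def go(tag,c):
    for n in RP:
        ms=marks(n,c); print(tag,n,ms[:2])
        if ms:
            m=ms[0][0]
            t=np.array([.515,-.152,0])+np.array(RP[n])
            if np.linalg.norm(np.array(m)-t)<.03: obs.append((n,np.array(m)))
for i,(p,phi) in enumerate([((.52,-.06,.36),np.pi/2),((.60,-.15,.34),np.pi/2)]):
    r.move_to(list(p),R2q(down(phi))); snap("wrist",f"wr{i}"); go("w%d"%i,"wrist")
for c in["top","side"]: snap(c); go(c,c)
x,e=rackfit(obs); print(x.round(4))
for (n,o),ee in zip(obs,e): print(n,o,ee)
x2,_=rackfit([o for o in obs if o[0]!="kept_1_mid"]); print(x2.round(4))
st()
E
```

```text
w0 rack []
w0 hole_near [([0.511, -0.0201, 0.0862], 0.64)]
w0 hole_far [([0.5156, -0.2851, 0.0875], 0.6)]
w0 keeper_pivot [([0.4777, -0.5217, -0.003], 0.71), ([0.5498, -0.0079, 0.088], 0.68)]
w0 kept_1_mid [([0.5213, -0.2162, 0.037], 0.71), ([0.6721, 0.0471, 0.0145], 0.33)]
w1 rack [([0.5171, -0.1558, -0.0013], 0.86), ([0.4713, 0.1757, 0.0311], 0.37)]
w1 hole_near [([0.346, -0.4185, 0.0011], 0.6), ([0.7399, -0.2195, 0.0055], 0.58)]
w1 hole_far [([0.5194, -0.2868, 0.0845], 0.82)]
w1 keeper_pivot [([0.553, -0.0104, 0.0856], 0.77)]
w1 kept_1_mid [([0.524, -0.2169, 0.0362], 0.91)]
top rack [([0.5154, -0.1538, -0.0005], 0.8)]
top hole_near [([0.4783, 0.2649, 0.0266], 0.66), ([0.5101, -0.0131, 0.0787], 0.61)]
top hole_far [([0.5153, -0.2903, 0.0855], 0.6)]
top keeper_pivot [([0.5559, -0.0062, 0.0947], 0.93), ([0.7367, 0.2797, 0.005], 0.6)]
top kept_1_mid [([0.5186, -0.2171, 0.0368], 0.75)]
side rack [([0.5144, -0.1537, -0.0001], 0.88)]
side hole_near [([0.5153, -0.0199, 0.0829], 0.79)]
side hole_far [([0.512, -0.2856, 0.0868], 0.92), ([0.3473, -0.424, 0.0002], 0.67)]
side keeper_pivot [([0
[... 286 characters left out ...]
5213 -0.2162  0.037 ] [-4.1 -2.8]
rack [ 0.5171 -0.1558 -0.0013] [-0.7  2.8]
hole_far [ 0.5194 -0.2868  0.0845] [-1.3 -0.2]
keeper_pivot [ 0.553  -0.0104  0.0856] [1.4 3.9]
kept_1_mid [ 0.524  -0.2169  0.0362] [-6.8 -2.1]
rack [ 5.154e-01 -1.538e-01 -5.000e-04] [1.  0.8]
hole_far [ 0.5153 -0.2903  0.0855] [2.8 3.3]
keeper_pivot [ 0.5559 -0.0062  0.0947] [-1.5 -0.3]
kept_1_mid [ 0.5186 -0.2171  0.0368] [-1.4 -1.9]
rack [ 5.144e-01 -1.537e-01 -1.000e-04] [2.  0.7]
hole_near [ 0.5153 -0.0199  0.0829] [-0.7  0.9]
hole_far [ 0.512  -0.2856  0.0868] [ 6.1 -1.4]
kept_1_mid [ 0.5227 -0.2177  0.0365] [-5.5 -1.3]
[ 0.515  -0.1538  0.0055]
t 7.68 p [ 0.6    -0.1501  0.3399] op 0.0944 F [ 0.7 -1.   0. ]
```

View pics/wr1.png

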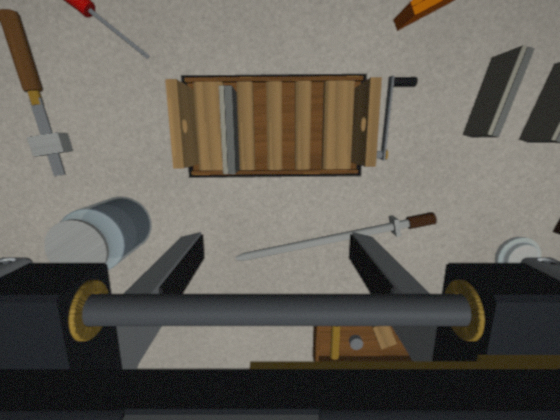

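View pics/wr0.png

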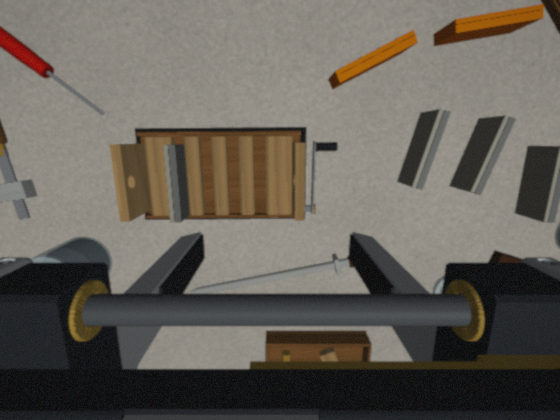

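```bash
cat >> h.py <<'E'
def local2w(p,P):
    P=np.atleast_2d(P); c,s=np.cos(p[2]),np.sin(p[2])
    return np.c_[p[0]+c*P[:,0]-s*P[:,1],p[1]+s*P[:,0]+c*P[:,1],P[:,2]]
def bx(x0,x1,y0,y1,z0,z1): return np.array([[x,y,z] for x in(x0,x1) for y in(y0,y1) for z in(z0,z1)])
RB=[bx(-.073,.073,-.134,.134,0,.021),bx(-.055,.055,.12,.134,0,.104),bx(-.055,.055,-.134,-.12,0,.104),bx(-.067,.067,-.12,.12,0,.03)]
E
python3 - <<'E'
from h import *
for c in ["wrist","top","side"]:
    k,im=snap(c); ds=models.regions_of("rack",c)
    for d in ds[:1]:
        m=d["pixels"]; ups=4
        M=cv2.resize(m.astype(np.uint8),None,fx=ups,fy=ups,interpolation=cv2.INTER_NEAREST)
        M=cv2.morphologyEx(M,cv2.MORPH_CLOSE,np.ones((41,41),np.uint8))
        def render(p):
            I=np.zeros_like(M)
            for b in RB:
                h=cv2.convexHull(((proj(local2w(p,b),k)+.5)*ups).astype(np.float32)).astype(np.int32); cv2.fillConvexPoly(I,h,1)
            return I
        cost=lambda p:1-(render(p)&M).sum()/(render(p)|M).sum()
        s=minimize(cost,[.515,-.153,.005],method='Nelder-Mead',options=dict(initial_simplex=np.array([[.515,-.153,.005]]*4)+np.array([[0,0,0],[.006,0,0],[0,.006,0],[0,0,.03]])))
        print(c,d["score"],s.x.round(4),round(s.fun,3))
        I=render(s.x); o=cv2.resize(im,None,fx=4,fy=4)[:,:,::-1].copy()
        cs,_=cv2.findContours(I,0,2); cv2.drawContours(o,cs,-1,(0,0,255),1)
        cs,_=cv2.findContours(M,0,2); cv2.drawContours(o,cs,-1,(0,255,0),1)
        v,u=np.nonzero(I); o=o[max(0,v.min()-60):v.max()+60,max(0,u.min()-60):u.max()+60]
        f=min(800/o.shape[1],600/o.shape[0],1); cv2.imwrite(f"pics/rf_{c}.png",cv2.resize(o,None,fx=f,fy=f,interpolation=cv2.INTER_AREA))
st()
E
```

```text
wrist 0.76 [ 0.5122 -0.1511  0.0153] 0.164
top 0.76 [ 0.5193 -0.1377  0.0146] 0.302
side 0.75 [ 0.5093 -0.1626 -0.0025] 0.079
t 7.98 p [ 0.6  -0.15  0.34] op 0.0941 F [ 0.1 -0.9 -0.1]
```

```bash
ls pics
```

```text
rf_side.png
rf_top.png
rf_wrist.png
side0.png
top0.png
w1.png
w1z.png
wr0.png
wr1.png
wrist0.png
```

View pics/rf_wrist.png

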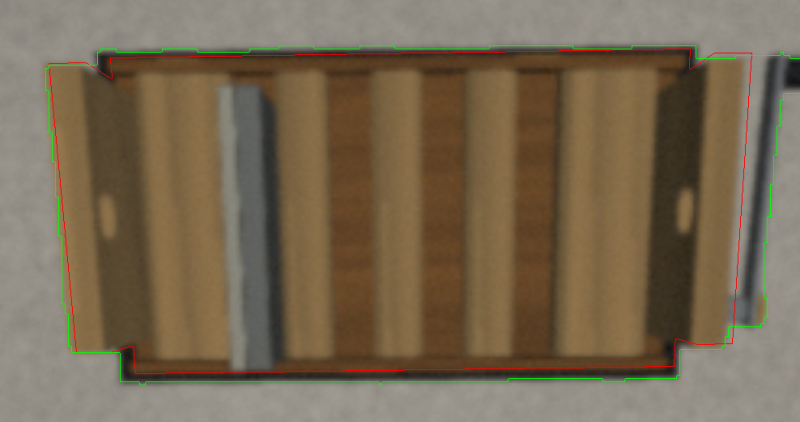

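Run:
```python
import cv2
im=cv2.imread("pics/wr1.png")
a=im[70:180,160:220]; b=im[70:180,345:405]
o=cv2.hconcat([cv2.resize(x,None,fx=5.4,fy=5.4,interpolation=cv2.INTER_CUBIC) for x in (a,b)])
print(o.shape)
for i in range(0,60,10):
    for off in (0,324): cv2.line(o,(int(off+i*5.4),0),(int(off+i*5.4),6),(0,0,255),1)
for j in range(0,110,10): cv2.line(o,(0,int(j*5.4)),(6,int(j*5.4)),(0,0,255),1)
cv2.imwrite("pics/wr1z.png",o)
```

```text
(594, 648, 3)
```

View pics/wr1z.png

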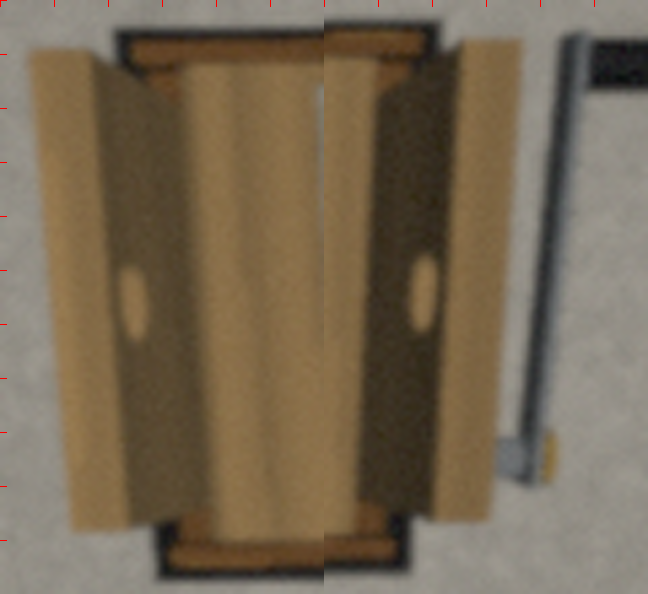

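```bash
cat > /tmp/rf.py <<'E'
from h import *
from scipy.optimize import least_squares
k=vision.get_calibration("wrist")
z=[((30,50),160,(-.055,-.134)),((92,48),160,(-.055,-.12)),((73,531),160,(.055,-.134)),((129,530),160,(.055,-.12)),
((138,40),345,(-.055,.12)),((197,38),345,(-.055,.134)),((109,521),345,(.055,.12)),((167,521),345,(.055,.134))]
uv=np.array([[o+(a+.5)/5.4-.5,70+(b+.5)/5.4-.5] for (a,b),o,_ in z]); P=np.array([[x,y,.104] for *_,(x,y) in z])
f=lambda p:(proj(local2w(p,P),k)-uv).ravel()
s=least_squares(f,[.515,-.153,0]); print(s.x.round(4)); print(f(s.x).reshape(-1,2).round(2))
g=lambda p:(proj(local2w(p[:3],P+[0,0,p[3]]),k)-uv).ravel()
s=least_squares(g,[.515,-.153,0,0]); print(s.x.round(4))
E
python3 /tmp/rf.py
```

```text
[ 0.5136 -0.1535  0.0103]
[[-0.15 -0.17]
 [-0.34  0.09]
 [-0.06  0.06]
 [ 0.12  0.15]
 [ 0.09 -0.29]
 [ 0.5  -0.02]
 [-0.01  0.21]
 [-0.16  0.12]]
[ 0.5136 -0.1535  0.0103 -0.0006]
```

```bash
cat >> h.py <<'E'
RK=np.array([.5138,-.1535,.0095])
def pick(x,y,yaw,zg=.053):
    M=down(np.pi/2+yaw)
    r.move_to([x,y,.20],R2q(M)); gripper_to(.055)
    r.move_l([x,y,.09],vel=.25); hit=r.move_l([x,y,zg],vel=.08,guard=10)
    if hit: print("hit on descent"); st(); return False
    gripper_to(.0,f_grip=30); st()
    r.move_l([x,y,.20],vel=.25); st(); return True
def place(gy,dy=0):
    p=local2w(RK,[0,gy+dy,0])[0]; M=down(np.pi/2+RK[2])
    r.move_to([p[0],p[1],.20],R2q(M))
    r.move_l([p[0],p[1],.092],vel=.2)
    hit=r.move_l([p[0],p[1],.058],vel=.03,guard=8); z=telemetry.current_ee_pos()[2]
    print("place hit",hit); st(); return z
E
python3 - <<'E'
from h import *
if pick(.523,.380,.007):
    snap("wrist","g1"); z=place(-.022)
    snap("wrist","p1")
E
```

```text
t 12.6 p [0.5231 0.3801 0.0531] op 0.0178 F [-0.5  0.   1. ]
t 13.34 p [0.5218 0.3793 0.1981] op 0.0178 F [-0.  -0.4 -3.8]
place hit True
t 17.02 p [ 0.5137 -0.1753  0.061 ] op 0.018 F [-0.9  0.8  4.1]
```

View pics/p1.png

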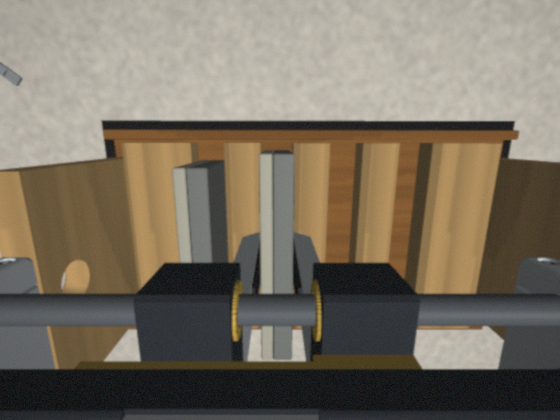

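```bash
cat >> h.py <<'E'
def release():
    gripper_to(.032); p=telemetry.current_ee_pos(); r.move_l([p[0],p[1],.20],vel=.25)
E
python3 - <<'E'
from h import *
release()
if pick(.478,.2718,-.275):
    z=place(.022)
    if abs(z-.061)<.003:
        release()
        if pick(.469,.176,-.244):
            z=place(.066)
            if abs(z-.061)<.003:
                release()
p=telemetry.current_ee_pos()
k,im=snap("wrist","s3"); snap("top","top3"); snap("side","side3"); st()
E
```

```text
t 22.31 p [0.478  0.2718 0.0531] op 0.0177 F [ 0.3 -0.   0.6]
t 23.05 p [0.4768 0.2713 0.1984] op 0.0176 F [ 0.1  0.4 -4.2]
place hit True
t 26.19 p [ 0.5133 -0.1315  0.061 ] op 0.018 F [ 0.1 -0.5  3.8]
t 30.97 p [0.469  0.176  0.0531] op 0.0179 F [0.4 0.2 1.2]
t 31.71 p [0.4677 0.1757 0.1985] op 0.0182 F [ 0.4 -0.6 -4.2]
place hit True
t 34.38 p [ 0.5129 -0.0875  0.061 ] op 0.0176 F [ 0.1 -0.1  4.3]
t 35.7 p [ 0.5102 -0.0867  0.198 ] op 0.0317 F [-0.1  0.5 -0.5]
```

View pics/s3.png

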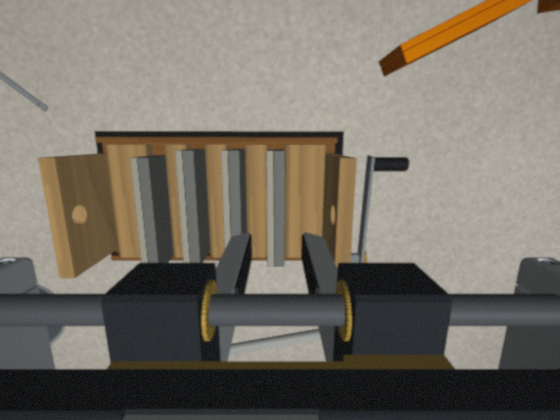

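View pics/side3.png

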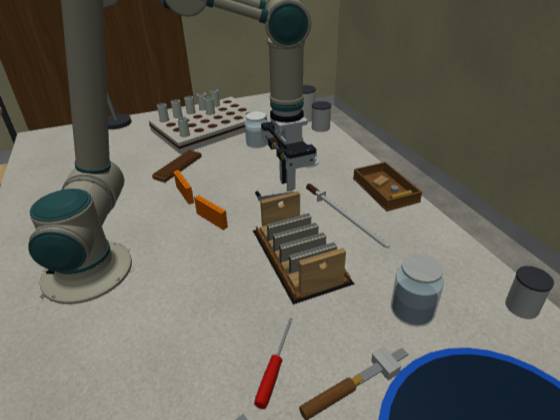

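```bash
cat >> h.py <<'E'
def knob(th,dz=.006,dy=.164):
    a=np.pi-.09-th
    return local2w(RK,[.04+.09*np.cos(a),dy,.092+.09*np.sin(a)+dz])[0]
E
python3 - <<'E'
from h import *
M=down(RK[2]); p=knob(0)
r.move_to([p[0],p[1],.22],R2q(M)); gripper_to(.034)
k,im=snap("wrist","k0"); print(marks("keeper_knob","wrist"),p)
hit=r.move_l(p,vel=.1,guard=8); print(hit); st()
if not hit:
    gripper_to(0,f_grip=12); st()
snap("side","ks"); snap("wrist","k1")
E
```

```text
[([0.4587, 0.0086, 0.099], 0.74)] [0.46260852 0.01002107 0.10608907]
False
t 38.89 p [0.4631 0.01   0.1066] op 0.0339 F [ 0.2 -0.4  0.1]
t 39.38 p [0.4624 0.01   0.1062] op 0.0114 F [-0.  -0.9  0.3]
```

View pics/k1.png

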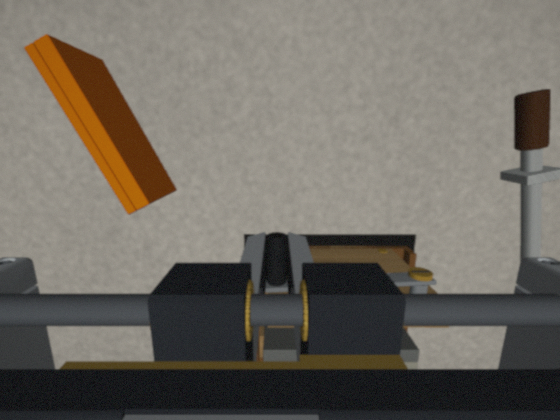

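Run:
```python
from h import *
for th in np.linspace(0,2.6,18)[1:]:
    r.move_l(knob(th),vel=.15)
    F=telemetry.current_wrist_force()
    if np.linalg.norm(F)>15: print("F",th,F)
st(); 
gripper_to(.036); st(); p=telemetry.current_ee_pos(); r.move_l([p[0],p[1]+.0,.26],vel=.25)
snap("side","ks2"); k,im=snap("wrist","k2"); 
for c in ["side","wrist"]: print(marks("keeper_knob",c))
print(knob(2.6,0))
snap("top"); 
for c in ["top","side"]: print([marks(n,c)[:2] for n in ("rod_grip","rod_collar","rod_tip")])
st()
```

```text
t 43.73 p [0.6335 0.0117 0.1369] op 0.0115 F [ 2.2  0.1 -0.6]
t 44.31 p [0.6331 0.0116 0.1374] op 0.0359 F [-0.3  0.2  0.1]
[([0.6769, 0.0444, 0.0152], 0.58), ([0.6357, 0.0143, 0.1273], 0.44)]
[([0.6313, 0.0102, 0.1271], 0.67)]
[0.63321435 0.01164187 0.13127592]
[[([0.6663, 0.0997, 0.0169], 0.55), ([0.5153, -0.1519, -0.0002], 0.39)], [([0.6752, 0.049, 0.0116], 0.64), ([0.619, 0.4937, 0.0004], 0.58)], [([0.7339, -0.2227, 0.013], 0.66)]]
[[([0.666, 0.092, 0.0156], 0.88), ([0.5137, -0.0205, 0.0827], 0.54)], [([0.5113, -0.2877, 0.0858], 0.67), ([0.6773, 0.045, 0.0152], 0.66)], [([0.7393, -0.2214, 0.001], 0.8)]]
t 45.5 p [0.6331 0.0116 0.2597] op 0.0361 F [-0.4  0.2  0.3]
```

View pics/ks2.png

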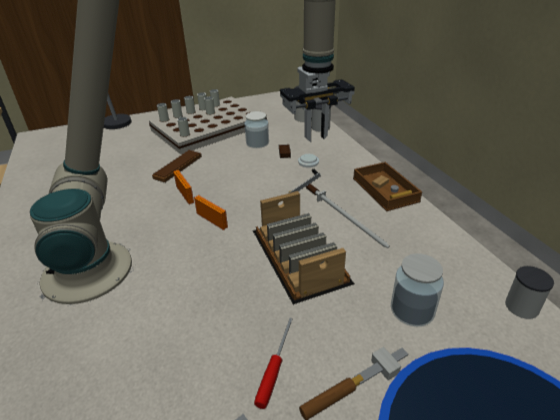

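View pics/k2.png

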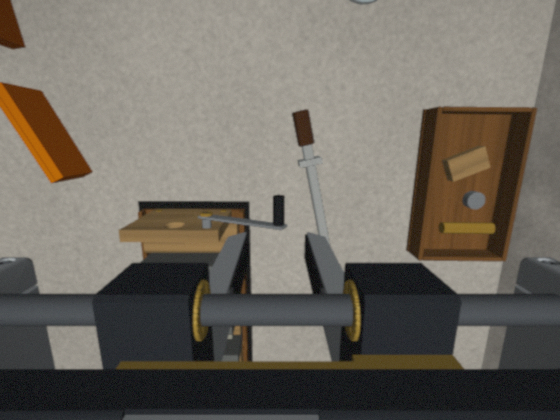

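Run:
```python
from h import *
r.move_to([.665,.03,.28],R2q(down(.2)))
k,im=snap("wrist","rod0")
print([marks(n,"wrist")[:2] for n in ("rod_grip","rod_collar","rod_tip")])
for d in models.regions_of("rod_grip","wrist")[:1]:
    m=d["pixels"]; print(d["score"],m.sum()); o=im[:,:,::-1].copy(); o[m]=o[m]//2+np.array([0,120,0],np.uint8); cv2.imwrite("pics/rod0m.png",o)
st()
```

```text
[[([0.6637, 0.0941, 0.0136], 0.97)], [([0.6738, 0.0476, 0.0153], 0.87)], [([0.7394, -0.2206, 0.0055], 0.77)]]
0.71 2171
t 46.04 p [0.6641 0.0296 0.2796] op 0.0359 F [-0.6 -0.7 -0.4]
```

View pics/rod0m.png

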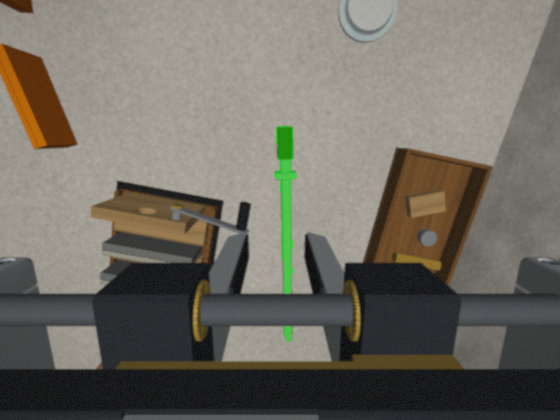

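Run:
```python
from h import *
k=vision.get_calibration("wrist")
for d in models.regions_of("rod_grip","wrist")[:1]:
    m=d["pixels"]; rows=np.nonzero(m.sum(1)>2)[0]; print(rows.min(),rows.max())
    for v in list(range(rows.min()+3,rows.min()+32,6))+[190,210,300,330]:
        u=np.nonzero(m[v])[0]
        if len(u)==0: continue
        z=.017 if v<175 else np.interp(v,[175,341],[.0155,.007])
        print(v,u.min(),u.max(),ray((u.mean(),v),k,z).round(4))
    print("end",ray((285,rows.min()-.5),k,.022).round(4))
    for v in rows: 
        u=np.nonzero(m[v])[0]
        if np.ptp(u)>15: print(v,np.ptp(u),ray((u.mean(),v),k,.017).round(4))
```

```text
126 340
129 276 292 [0.6582 0.1107 0.017 ]
135 276 292 [0.6598 0.1029 0.017 ]
141 276 292 [0.6615 0.095  0.017 ]
147 277 292 [0.6638 0.0872 0.017 ]
153 278 293 [0.6669 0.0794 0.017 ]
190 280 291 [0.6778 0.0278 0.0147]
210 282 291 [ 0.6855 -0.0014  0.0137]
330 283 292 [ 0.7302 -0.203   0.0076]
end [0.6585 0.1153 0.022 ]
129 16 [0.6582 0.1107 0.017 ]
130 16 [0.6584 0.1094 0.017 ]
131 16 [0.6587 0.1081 0.017 ]
132 16 [0.659  0.1068 0.017 ]
133 16 [0.6592 0.1055 0.017 ]
134 16 [0.6595 0.1042 0.017 ]
135 16 [0.6598 0.1029 0.017 ]
136 16 [0.6601 0.1016 0.017 ]
137 16 [0.6603 0.1003 0.017 ]
138 16 [0.6606 0.099  0.017 ]
139 16 [0.6609 0.0976 0.017 ]
140 16 [0.6612 0.0963 0.017 ]
141 16 [0.6615 0.095  0.017 ]
142 16 [0.6617 0.0937 0.017 ]
170 16 [0.6697 0.0558 0.017 ]
171 19 [0.6707 0.0546 0.017 ]
172 20 [0.6717 0.0533 0.017 ]
173 21 [0.6712 0.0518 0.017 ]
174 22 [0.6722 0.0505 0.017 ]
175 22 [0.6725 0.0491 0.017 ]
176 22 [0.6728 0.0477 0.017 ]
177 21 [0.6738 0.0465 0.017 ]
178 20 [0.6734 0.0449 0.017 ]
179 16 [0.6737 0.0435 0.017 ]
```

Run:
```python
from h import *
yaw=.2266; M=down(yaw,.031); x,y=.6632,.0895
r.move_to([x,y,.12],R2q(M)); gripper_to(.045)
snap("wrist"); print([marks(n,"wrist")[:1] for n in ("rod_grip","rod_collar")])
hit=r.move_l([x,y,.0295],vel=.08,guard=8); print(hit); st()
if not hit:
    gripper_to(0,f_grip=55); st()
    r.move_l([x,y,.10],vel=.1); st()
    snap("side","rl"); snap("wrist","rlw"); print([marks(n,"side")[:1] for n in ("rod_grip","rod_collar","rod_tip")])
```

```text
[[([0.667, 0.0946, 0.0153], 0.72)], [([0.6722, 0.0459, 0.0133], 0.7)]]
False
t 48.62 p [0.6637 0.0895 0.0302] op 0.0449 F [ 1.  -0.8 -0.6]
t 49.14 p [0.6634 0.0896 0.0297] op 0.0207 F [0.5 0.8 1.9]
t 50.0 p [0.6626 0.0895 0.0994] op 0.0208 F [ 0.1 -0.2 -0.9]
[[([0.6618, 0.0883, 0.0842], 0.79)], [([0.6711, 0.0488, 0.0884], 0.94)], [([0.7436, -0.2202, 0.0696], 0.67)]]
```

View pics/rl.png

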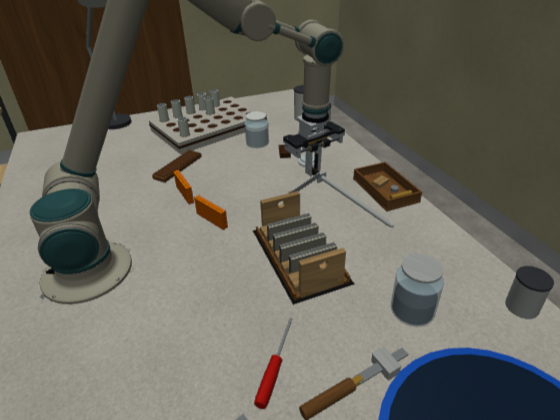

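View pics/rlw.png

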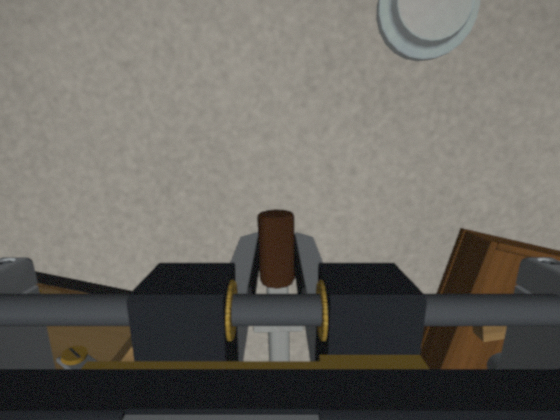

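```bash
cat >> h.py <<'E'
ZO=.0127; GC=.044
def rodpose(ycol,zax=.084,dx=0.,tilt=0.,dyaw=0.):
    """TCP pose for collar seat face at rack y=ycol, axis height zax"""
    p=local2w(RK,[dx,ycol+GC,zax+ZO])[0]; return p,down(RK[2]+dyaw,tilt)
E
python3 - <<'E'
from h import *
r.move_l([.6632,.0895,.24],vel=.2)
p,M=rodpose(.45,.20)
r.move_to(p,R2q(M)); r.hold(.3); st()
p,M=rodpose(.45,.12); r.move_l(p,vel=.15); r.hold(.3); st()
snap("top","rt"); snap("side","rs"); snap("wrist","rw")
for c in ["top","side","wrist"]: print(c,[marks(n,c)[:1] for n in ("rod_grip","rod_collar","rod_tip")])
print(local2w(RK,[[0,.45+.048,.12],[0,.45,.12],[0,.45-.276,.12]]).round(4))
E
```

```text
t 52.53 p [0.5098 0.3397 0.2127] op 0.021 F [ 0.5 -1.  -1.5]
t 53.52 p [0.5095 0.3407 0.1336] op 0.0208 F [-0.4 -0.8 -0.4]
top [[([0.514, 0.3464, 0.1194], 0.94)], [([0.513, 0.2965, 0.1168], 0.62)], [([0.5181, 0.0187, 0.1239], 0.9)]]
side [[([0.5096, 0.3402, 0.1173], 0.68)], [([0.5129, 0.2919, 0.1229], 0.67)], [([0.5219, 0.0195, 0.1115], 0.8)]]
wrist [[([0.5092, 0.3427, 0.1185], 0.71)], [([0.511, 0.2928, 0.1178], 0.84)], []]
[[0.5091 0.3445 0.12  ]
 [0.5095 0.2965 0.12  ]
 [0.5121 0.0205 0.12  ]]
```

View pics/rs.png

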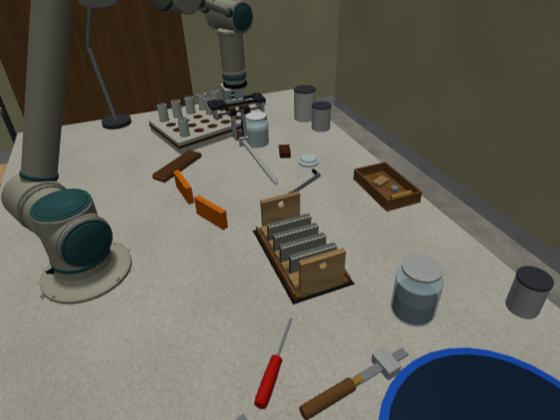

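View pics/rt.png

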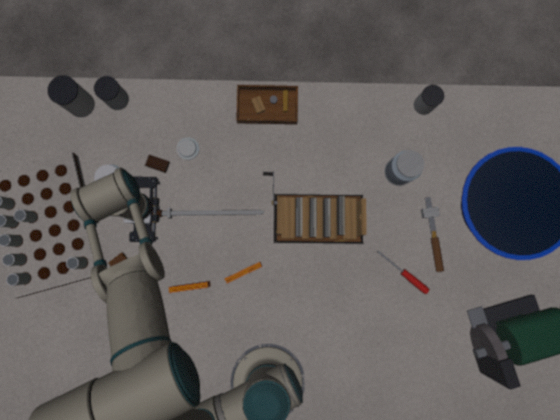

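Run:
```python
from h import *
k=vision.get_calibration("top"); im=cv2.imread("pics/rt.png"); o=im[195:230,160:290]; s=6
o=cv2.resize(o,None,fx=s,fy=s,interpolation=cv2.INTER_CUBIC)
def L(a,b,col):
    q=(proj(local2w(RK,[a,b]),k)-[160,195]+.5)*s-.5
    print((q/s+[160,195]).round(1).tolist()); cv2.line(o,tuple(q[0].round().astype(int).tolist()),tuple(q[1].round().astype(int).tolist()),col,1)
L((0,.45,.12),(0,.174,.12),(0,0,255))
L((-.055,.134,.104),(.055,.134,.104),(0,255,0)); L((-.055,.12,.104),(.055,.12,.104),(0,255,0))
cv2.imwrite("pics/rtz.png",o)
k=vision.get_calibration("side"); im=cv2.imread("pics/rs.png"); o=im[125:235,230:340]; s=5.4
o=cv2.resize(o,None,fx=s,fy=s,interpolation=cv2.INTER_CUBIC)
def L(a,b,col):
    q=(proj(local2w(RK,[a,b]),k)-[230,125]+.5)*s-.5
    print((q/s+[230,125]).round(1).tolist()); cv2.line(o,tuple(q[0].round().astype(int).tolist()),tuple(q[1].round().astype(int).tolist()),col,1)
L((0,.45,.12),(0,.174,.12),(0,0,255))
L((-.055,.134,.104),(.055,.134,.104),(0,255,0)); L((-.055,.12,.104),(.055,.12,.104),(0,255,0))
cv2.imwrite("pics/rsz.png",o)
```

```text
[[170.4, 214.0], [263.5, 215.0]]
[[276.8, 233.9], [277.1, 197.4]]
[[281.5, 234.0], [281.8, 197.5]]
[[243.1, 141.8], [273.5, 183.1]]
[[259.8, 200.1], [297.6, 190.8]]
[[261.5, 202.9], [299.7, 193.4]]
```

View pics/rtz.png

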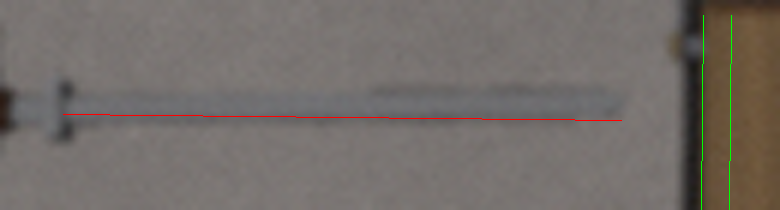

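View pics/rsz.png

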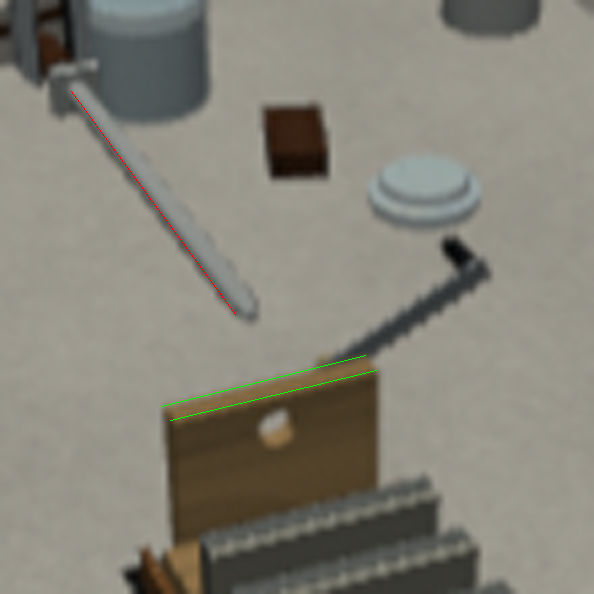

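```bash
cat >> h.py <<'E'
def tri(obs):
    A=[];b=[]
    for uv,c in obs:
        k=vision.get_calibration(c); d=q2R(k["orientation"])@np.array([(uv[0]-k["cx"])/k["fx"],(uv[1]-k["cy"])/k["fy"],1]); d/=np.linalg.norm(d)
        P=np.eye(3)-np.outer(d,d); A.append(P); b.append(P@k["position"])
    return np.linalg.solve(sum(A),sum(b))
def w2rack(P):
    c,s=np.cos(RK[2]),np.sin(RK[2]); d=np.asarray(P)-[RK[0],RK[1],0]; return np.array([c*d[0]+s*d[1],-s*d[0]+c*d[1],d[2]])
E
python3 - <<'E'
from h import *
for n,a,b in [("tip",(263,212.3),(276.6,183.2)),("col",(171.7,212.9),(244.7,141.5))]:
    P=tri([(a,"top"),(b,"side")]); print(n,P.round(4),w2rack(P).round(4))
im=cv2.imread("pics/rt.png")[185:255,265:375]; cv2.imwrite("pics/rtz2.png",cv2.resize(im,None,fx=7,fy=7,interpolation=cv2.INTER_CUBIC))
E
```

```text
tip [0.5208 0.0206 0.116 ] [0.0086 0.174  0.116 ]
col [0.513  0.2909 0.1213] [0.0035 0.4444 0.1213]
```

View pics/rtz2.png

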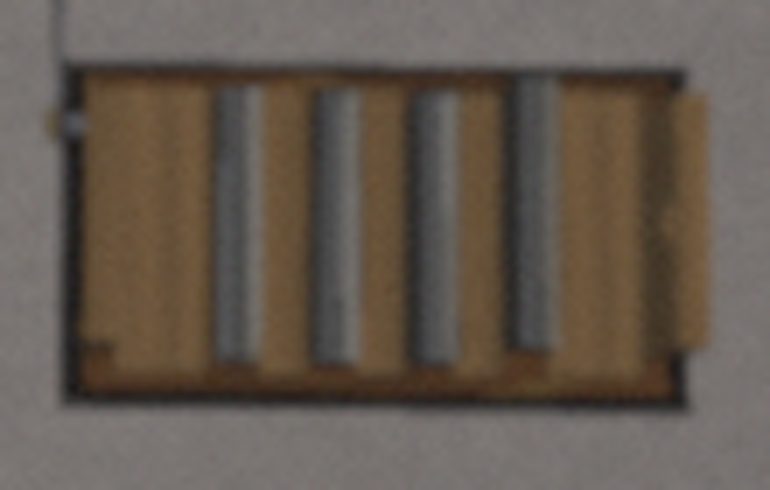

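Run:
```python
from h import *
for c in ["top","side"]:
    k=vision.get_calibration(c)
    P=[(.055,-.134,.104),(-.055,-.134,.104),(.055,-.12,.104),(-.055,-.12,.104),(.055,.134,.104),(-.055,.134,.104)]
    q=proj(local2w(RK,P),k); print(c,((q-[265,185]+.5)*7-.5).round(0).tolist(), q.round(1).tolist())
im=cv2.imread("pics/rs.png")[185:300,245:355]; cv2.imwrite("pics/rsz2.png",cv2.resize(im,None,fx=5.2,fy=5.2,interpolation=cv2.INTER_CUBIC))
q=proj(local2w(RK,P),k); print(((q-[245,185]+.5)*5.2).round(0).tolist())
```

```text
top [[707.0, 94.0], [710.0, 349.0], [674.0, 93.0], [677.0, 349.0], [85.0, 87.0], [83.0, 343.0]] [[365.6, 197.9], [366.0, 234.4], [360.9, 197.9], [361.3, 234.4], [276.7, 197.0], [276.4, 233.5]]
side [[567.0, 463.0], [253.0, 558.0], [546.0, 436.0], [235.0, 530.0], [229.0, 41.0], [-37.0, 106.0]] [[345.6, 250.7], [300.7, 264.3], [342.5, 246.9], [298.1, 260.2], [297.2, 190.4], [259.4, 199.7]]
[[525.0, 344.0], [292.0, 415.0], [510.0, 324.0], [279.0, 394.0], [274.0, 31.0], [77.0, 79.0]]
```

View pics/rsz2.png

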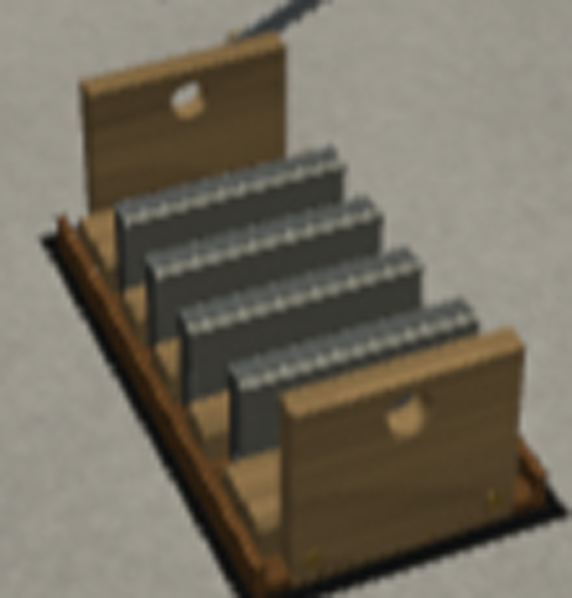

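```bash
cat > ov.py <<'E'
from h import *
def ov(ycol,zax,tag):
    for c,x0,y0,w,h,s in [("top",160,185,140,60,5.6),("side",230,125,140,110,5.4)]:
        k,im=snap(c); o=cv2.resize(im[y0:y0+h,x0:x0+w,::-1],None,fx=s,fy=s,interpolation=cv2.INTER_CUBIC)
        P=[(0,ycol,zax),(0,ycol-.276,zax)]
        q=(proj(local2w(RK,P),k)-[x0,y0]+.5)*s-.5
        for a in q: cv2.circle(o,tuple(a.round().astype(int).tolist()),2,(0,0,255),-1)
        cv2.imwrite(f"pics/{tag}_{c}.png",o)
E
python3 - <<'E'
from ov import *
p,M=rodpose(.445,.12,dx=-.0027,dyaw=-.018); r.move_l(p,rot=R2q(M),vel=.05); r.hold(.3); st()
ov(.445,.12,"o1")
k=vision.get_calibration("side")
for z in (.115,.12,.125): print(proj(local2w(RK,[(.0035,.445,z),(.0083,.174,z)]),k).round(1).tolist())
E
```

```text
t 54.68 p [0.5065 0.3355 0.1327] op 0.0208 F [ 1.1  1.1 -1. ]
[[244.3, 143.2], [275.9, 183.6]]
[[244.2, 141.8], [275.9, 182.1]]
[[244.1, 140.4], [275.8, 180.5]]
```

View pics/o1_top.png

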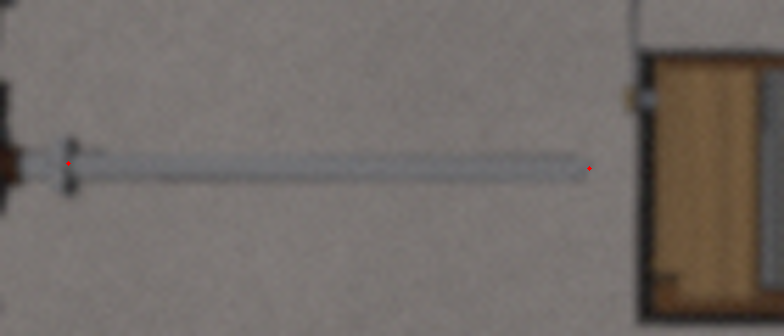

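View pics/o1_side.png

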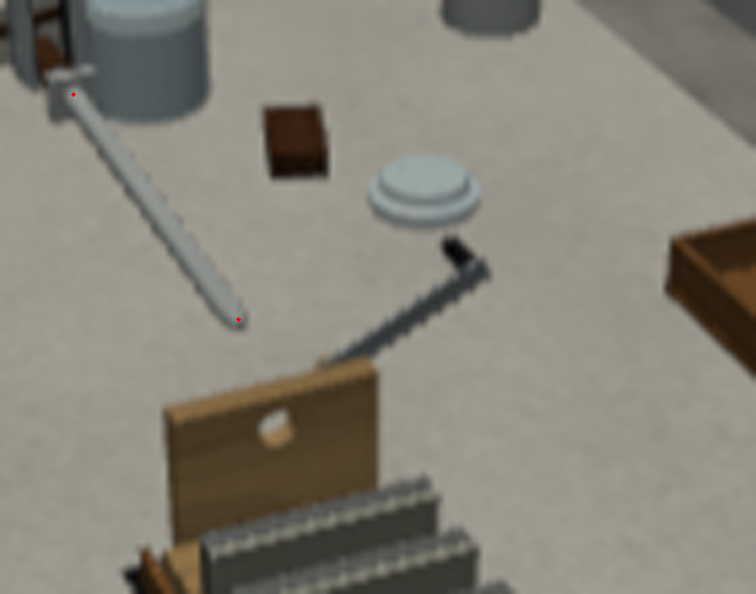

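Run:
```python
from ov import *
p,M=rodpose(.445,.084,dx=-.0027,dyaw=-.018,tilt=-.008); r.move_l(p,rot=R2q(M),vel=.08); r.hold(.2); st()
for y in (.40,.36):
    p,M=rodpose(y,.084,dx=-.0027,dyaw=-.018,tilt=-.008)
    hit=r.move_l(p,vel=.05,guard=6); print(y,hit); st()
    if hit: break
ov(.36,.084,"o2")
```

```text
t 55.58 p [0.5069 0.3357 0.0973] op 0.0208 F [-0.5 -0.5 -1.4]
0.4 False
t 56.63 p [0.507  0.2907 0.0968] op 0.0209 F [-0.3  0.5 -0.7]
0.36 False
t 57.58 p [0.5073 0.2506 0.0968] op 0.0208 F [-0.1 -0.4 -1.3]
```

View pics/o2_top.png

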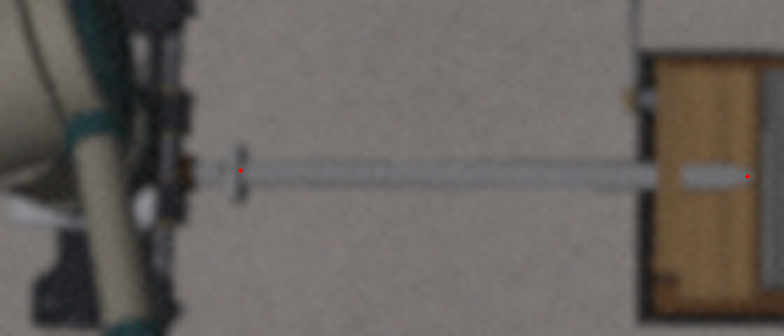

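View pics/o2_side.png

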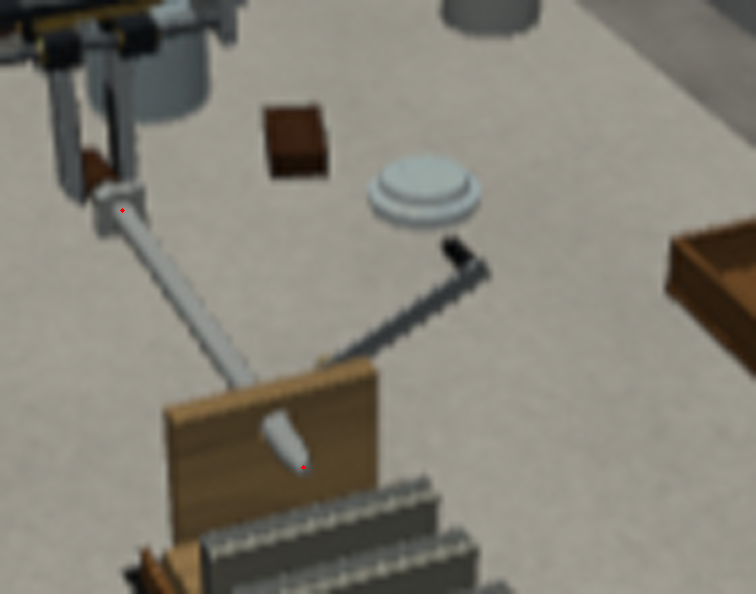

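Run:
```python
from ov import *
for y,v in ((.27,.06),(.18,.06),(.155,.04),(.132,.03)):
    p,M=rodpose(y,.084,dx=-.0027,dyaw=-.018,tilt=-.008)
    hit=r.move_l(p,vel=v,guard=6); print(y,hit); st(); print(w2rack(telemetry.current_ee_pos())-[0,GC,0])
    if hit: break
ov(.16,.084,"o3"); k,im=snap("wrist","o3w")
```

```text
0.27 False
t 59.33 p [0.5081 0.1608 0.0967] op 0.0206 F [-1.  -0.4 -1.5]
[-0.0026902   0.27030977  0.09669515]
0.18 False
t 60.98 p [0.5089 0.0708 0.0967] op 0.0208 F [ 0.7 -0.2 -1.5]
[-0.00272206  0.18029916  0.09669132]
0.155 False
t 61.76 p [0.5092 0.0454 0.0967] op 0.0207 F [ 0.8  0.4 -0.2]
[-0.0027177   0.15495543  0.09669755]
0.132 True
t 62.42 p [0.5092 0.0257 0.0963] op 0.0209 F [-0.2  0.5 -1.6]
[-0.00294053  0.13524835  0.09627025]
```

View pics/o3_side.png

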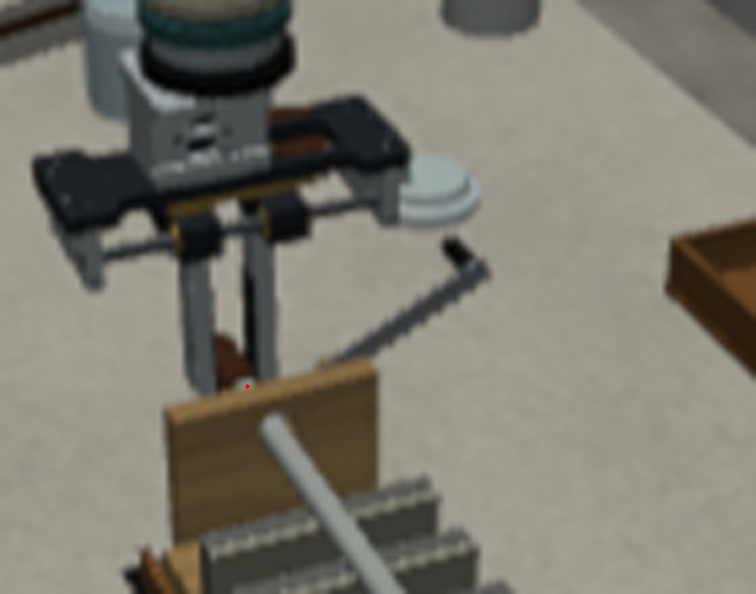

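View pics/o3w.png

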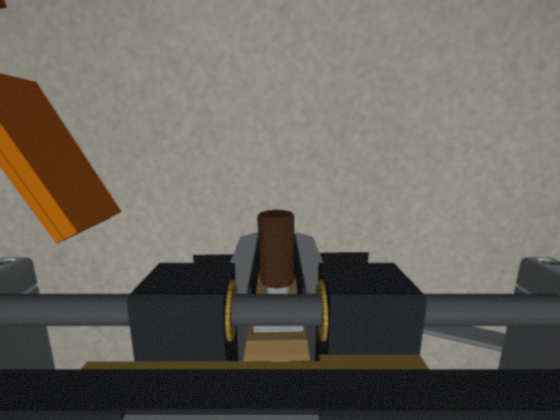

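Run:
```python
from h import *
p,M=rodpose(.130,.0835,dx=-.0027,dyaw=-.018,tilt=-.008)
hit=r.move_l(p,vel=.02,guard=12); print(hit); st(); print(w2rack(telemetry.current_ee_pos())-[0,GC,0])
k,im=snap("side"); cv2.imwrite("pics/o4.png",cv2.resize(im[170:310,220:370,::-1],None,fx=4,fy=4,interpolation=cv2.INTER_CUBIC))
k,im=snap("top"); cv2.imwrite("pics/o4t.png",cv2.resize(im[180:260,250:390,::-1],None,fx=5.5,fy=5.5,interpolation=cv2.INTER_CUBIC))
```

```text
True
t 62.84 p [0.5092 0.0256 0.0958] op 0.0204 F [ 0.3  1.2 -0.4]
[-0.00294222  0.13515684  0.09580257]
```

View pics/o4.png

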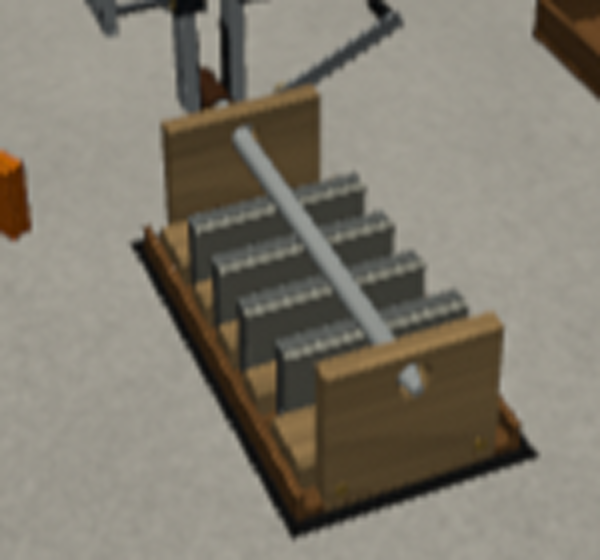

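View pics/o4t.png

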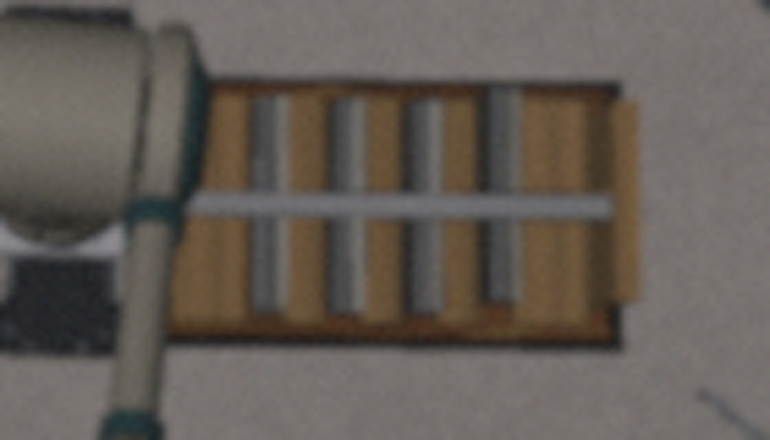

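Run:
```python
from h import *
gripper_to(.045); st()
p=telemetry.current_ee_pos(); r.move_l([p[0],p[1],.25],vel=.2)
r.move_to([p[0]-.0,p[1]-.06,.27],R2q(down(RK[2])))
k,im=snap("wrist","o5w"); 
print([(n,marks(n,"wrist")[:2]) for n in ("rod_grip","rod_collar","hole_near")])
k,im=snap("side"); cv2.imwrite("pics/o5.png",cv2.resize(im[170:310,220:370,::-1],None,fx=4,fy=4,interpolation=cv2.INTER_CUBIC))
print([(n,[w2rack(m[0]).round(4).tolist() for m in marks(n,"side")[:2]]) for n in ("rod_grip","rod_collar","rod_tip")])
st()
```

```text
t 63.52 p [0.5086 0.0257 0.0955] op 0.0448 F [0.3 0.2 0.1]
[('rod_grip', [([0.5125, 0.0292, 0.0793], 0.81)]), ('rod_collar', [([0.5104, -0.0165, 0.0784], 0.8)]), ('hole_near', [([0.512, -0.0192, 0.0849], 0.68)])]
[('rod_grip', [[-0.0009, 0.1793, 0.0803]]), ('rod_collar', [[0.0022, -0.1463, 0.0783]]), ('rod_tip', [[0.0055, -0.1423, 0.0787], [-0.0007, -0.0239, 0.0386]])]
t 65.21 p [ 0.5084 -0.0337  0.2697] op 0.0451 F [ 1.4  0.2 -0.6]
```

View pics/o5w.png

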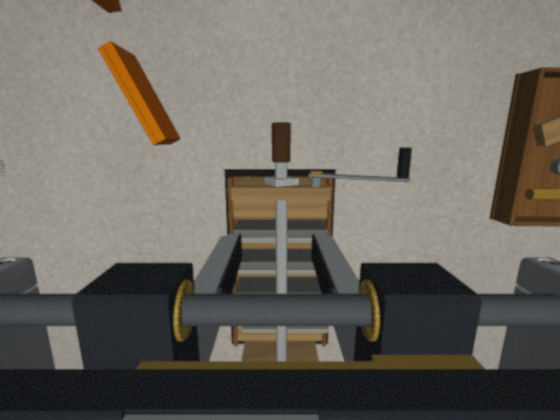

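View pics/o5.png

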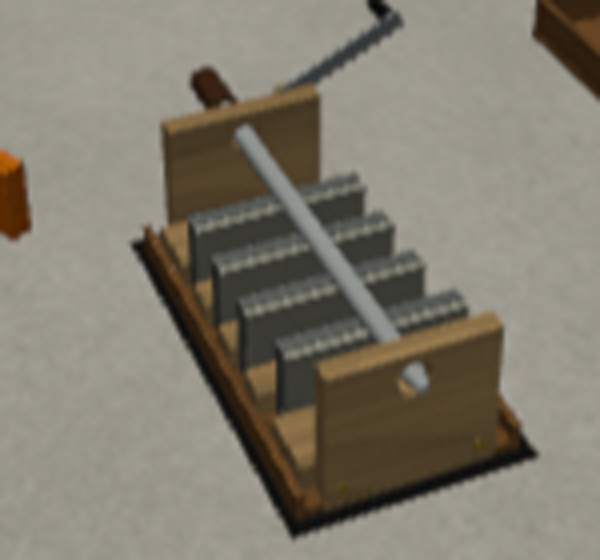

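Run:
```python
from h import *
im=cv2.imread("pics/o5w.png")[115:215,215:345]; cv2.imwrite("pics/o5z.png",cv2.resize(im,None,fx=6,fy=6,interpolation=cv2.INTER_CUBIC))
k=vision.get_calibration("wrist")
for y in (.1345,.1375,.1425): print(y,((proj(local2w(RK,[(-.015,y,.096),(.015,y,.096)]),k)-[215,115])*6).round(0).tolist())
print("cheek",((proj(local2w(RK,[(-.055,.134,.104),(.055,.134,.104)]),k)-[215,115])*6).round(0).tolist())
```

```text
0.1345 [[311.0, 431.0], [470.0, 431.0]]
0.1375 [[311.0, 415.0], [470.0, 416.0]]
0.1425 [[311.0, 389.0], [471.0, 389.0]]
cheek [[92.0, 440.0], [689.0, 441.0]]
```

View pics/o5z.png

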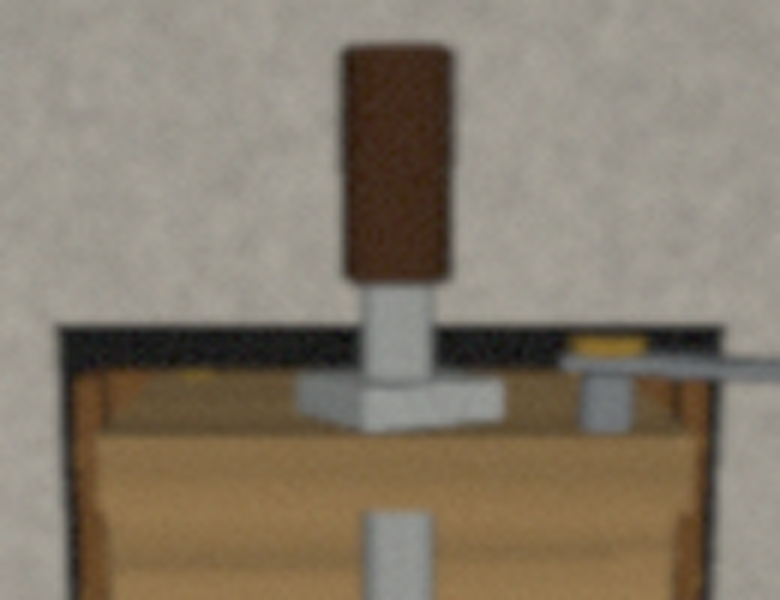

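Run:
```python
from h import *
p=knob(2.6); gripper_to(.034)
r.move_to([p[0],p[1],.25],R2q(down(RK[2])))
hit=r.move_l(p,vel=.12,guard=8); print(hit); st()
if not hit:
    gripper_to(0,f_grip=12); st()
    for th in np.linspace(2.6,0,18)[1:]:
        r.move_l(knob(th),vel=.15)
        F=telemetry.current_wrist_force()
        if np.linalg.norm(F)>12: print("F",th,F)
    st()
snap("wrist","c1")
```

```text
False
t 67.32 p [0.6338 0.0115 0.1382] op 0.0338 F [-0.4 -0.6  0.6]
t 67.8 p [0.6335 0.0117 0.1376] op 0.0113 F [ 0.1 -0.6  0.4]
F 1.6823529411764706 [ 1.57149471  1.3716002  11.89610255]
F 1.5294117647058822 [-0.37146422  1.34051016 13.07096688]
F 1.3764705882352941 [-2.68922855  1.22004943 12.21604949]
t 72.05 p [0.4626 0.0102 0.1062] op 0.0118 F [-3.6  2.8 -0.3]
```

View pics/c1.png

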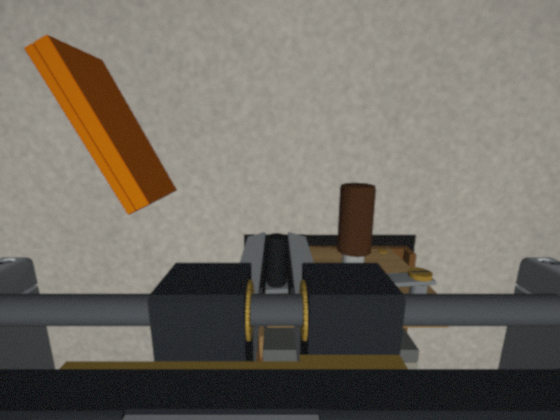

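Knob is back in the closed position, with the strip crossing the neck. Release, retreat and check.

Run:
```python
from h import *
gripper_to(.028); st()
p=telemetry.current_ee_pos(); r.move_l([p[0],p[1],.27],vel=.2)
r.move_to([.50,-.05,.30],R2q(down(RK[2])))
k,im=snap("wrist","f1"); cv2.imwrite("pics/f1z.png",cv2.resize(im[100:250,170:390,::-1],None,fx=3.6,fy=3.6,interpolation=cv2.INTER_CUBIC))
print([(n,[w2rack(m[0]).round(4).tolist() for m in marks(n,"wrist")[:2]]) for n in ("keeper_knob","rod_grip","rod_collar")])
r.move_to([.35,.25,.35],R2q(down(RK[2]+.5)))
k,im=snap("side"); cv2.imwrite("pics/f1s.png",cv2.resize(im[170:310,220:370,::-1],None,fx=4,fy=4,interpolation=cv2.INTER_CUBIC))
print([(n,[w2rack(m[0]).round(4).tolist() for m in marks(n,"side")[:2]]) for n in ("keeper_knob","rod_grip","rod_collar","rod_tip")])
k,im=snap("top","f1t")
print([(n,[w2rack(m[0]).round(4).tolist() for m in marks(n,"top")[:2]]) for n in ("keeper_knob","rod_grip","rod_collar","rod_tip")])
st()
```

```text
t 72.58 p [0.4632 0.0098 0.1064] op 0.0281 F [-0.3 -0.3  0.8]
[('keeper_knob', [[-0.053, 0.1619, 0.0988]]), ('rod_grip', [[-0.0002, 0.1805, 0.08]]), ('rod_collar', [[-0.0027, 0.1329, 0.0775]])]
[('keeper_knob', [[-0.0501, 0.1667, 0.0981]]), ('rod_grip', []), ('rod_collar', [[0.0007, 0.1351, 0.0826], [-0.0497, 0.1667, 0.1]]), ('rod_tip', [[0.0016, -0.1426, 0.0735]])]
[('keeper_knob', [[-0.0535, 0.1645, 0.1047]]), ('rod_grip', [[0.0063, 0.1869, 0.0791]]), ('rod_collar', []), ('rod_tip', [[-0.0046, -0.1451, 0.0875], [0.0429, 0.1468, 0.0943]])]
t 75.94 p [0.3502 0.2498 0.3499] op 0.028 F [0.5 0.7 0.8]
```

View pics/f1z.png

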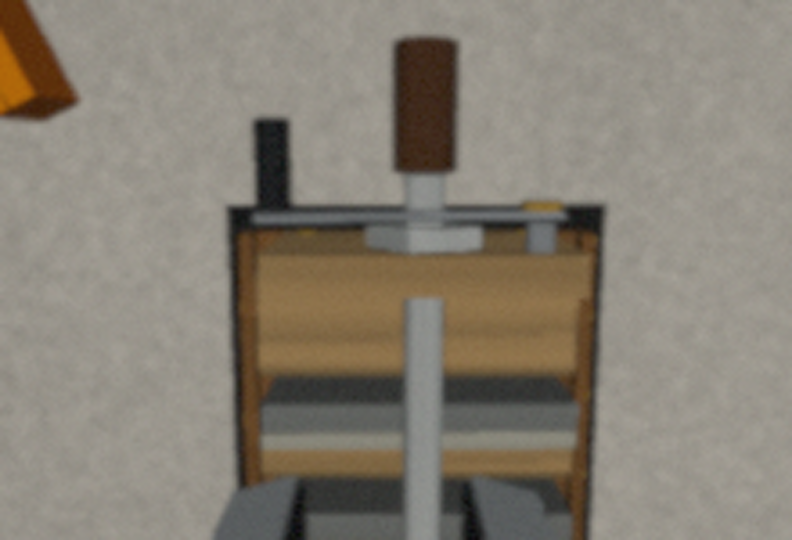

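View pics/f1s.png

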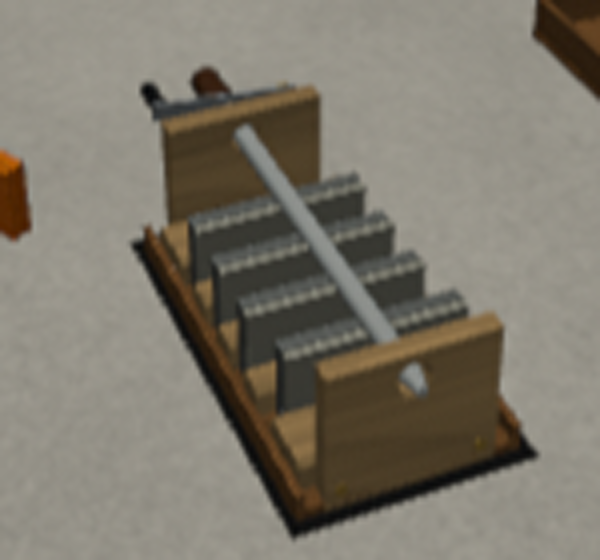

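View pics/f1t.png

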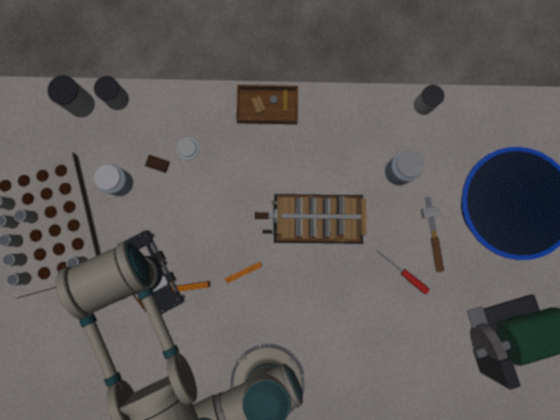

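Run:
```python
from h import *
r.hold(.3); r.sign_off(); st()
```

```text
the job is handed in; nothing more can be done
the job is handed in; nothing more can be done
```

The job is done and handed in at about 76 s of the 210 s. It gave no verdict, so success rests on my own checks.

- **Stones:** The three grey stones now stand in the free grooves at rack y = -22, +22 and +66 mm. The gripper stopped at the height that puts each on the groove floor (TCP z 0.061 m). I left the stone already in the rack at y = -66 mm and the two orange look-alikes alone.
- **Rod and keeper:** I swung the keeper to about 2.6 rad, pushed the rod through both holes until the collar met the cheek, and swung the keeper back down to its stop. The rod was never seen knocked aside.

**Last checks:**
- **Collar:** the pictures show it against the keeper cheek, at rack y of about 0.133 to 0.135 m (limit 0.1375 m).
- **Tip:** it shows outside the far cheek at about y -0.143 m (limit -0.138 m).
- **Keeper:** the knob is at its closed position, with the strip across the neck outside the collar.
- **Stones and bystanders:** all four stones are upright, the bystanders look unmoved and the gripper is clear. I checked the bystanders only by eye in the last picture.

**Disagreements:**
- **Network height readings:** they were scattered. The collar read 0.0775 and 0.0826 m, and the tip 0.0735 and 0.0875 m, so one reading of each falls below the 0.078 m limit. A rod resting in the holes should lie at about 0.081 m, which fits the pictures, so I took the low readings as noise.
- **Side camera:** it was a few pixels off the rack pose that fit the wrist and top pictures, so I relied on those two for alignment.

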